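Set the bearing tweezers to their mark inside a ring

ROBOT

A 6-joint arm with a two-finger parallel gripper is mounted at the origin on the work surface. World frame = base frame: x ahead of the robot, y to its left, z up, the work surface at z = 0. Lengths are in m, angles in rad, forces in N, time in s.
With the tool pointing down it reaches from about 0.35 to 0.95 m from the base axis. Payload 17.4 kg.
Tool frame: the origin (TCP) lies midway between the tips of the shut fingers; the grasp point (between the pads) lies 19 mm behind it; z points along the fingers, y is the line along which they close (so a half turn about z gives the same grasp; the last joint's range is limited). The gripper opens to 93 mm and grips with 3 to 60 N. Pads are 15 mm wide; open, the fingers measure 128 mm over their backs; the gripper's body (75 mm by 188 mm) begins 65 mm behind the grasp point.
Start: joints at [-1.348, 0.116, 1.442, -0, 1.584, -0.038], TCP at [0.174, -0.652, 0.219] pointing down, gripper open.
Joint ranges: [-2.83, 2.83], [-0.83, 2.19], [0.07, 2.5], [-1.14, 4.28], [0.01, 3], [-2.97, 2.97]. Speed limits (rad/s): [1.89, 1.89, 2.22, 3.14, 3.14, 3.14].

INTERFACE

Orientations are given as a unit quaternion [x, y, z, w].
In Python, from cell import r, viewer, ticket, models gives the robot as it stands.
- The arm moves only by the tool move_arm, never from a script. Its argument "series" is a list of rows, each a list of 2 entries, a list of its own where there are three numbers: the shift along the tool's x, y, z in cm, then the turn about the tool's z in rad. A call has 1 to 8 rows; each row shifts and turns the commanded pose from where the row before left it, along the tool's axes as they then stand; what a row does not reach is not made up. A row lasts 1/10 s, in which the tool goes at most 50 mm and 8.59 degrees, less where a joint would pass 70% of its speed; a pose out of reach is approached as far as the arm can. A call is refused whole if a number of a shift passes 5 or a number of a turn 0.15, either way. A call with a gripper value outside its range is refused whole. "claw" is the opening, from 0 (shut) to 1 (fully open), set as the call begins (left out, the last holds). The fingers move at their own pace and stop on an object; the grip force is fixed at half the most. Time passes only in rows, so rows that do not move let the fingers close. It gives the time, the measured TCP pose, the force, the opening and the grip force at its end, in the units of the state.
- r.sense(): the state, without advancing time (a new reading comes with each control period).
- viewer.camera(name): name is "scene" or "top"; returns the picture (400x640x3 uint8, blue, green, red); there is no depth.
- viewer.camera_model(name): a dict with "fx", "fy", "cx", "cy" (pixels), "R" (3x3) and "t" (3): a world point X has camera coordinates R X + t. Camera axes: x right, y down, z forward; pixel columns grow to the right and rows downward; lengths in m; the calibration is good to about 2 mm. A picture is of the moment at which its call begins. camera_model takes no time and is no camera call.
- ticket.finish_job(): hands the job in; it is judged then, once.
Trained networks look in the newest picture that a camera, given by its name, has taken for a name from the list of things; names that differ only in an ending like _2 or _b are one class to them, and where a whole thing is asked for, a point or a joint stands for the part that bears it (a point fixed in the world has none). Each returns a list of dicts, best first, with "score" (0 to 1); they miss things now and then, are a little off and sometimes report something else, mostly with a low value. They report only what shows in the picture. A call takes as long as a camera call. They do not tell look-alikes from the thing itself.
- models.silhouettes(label, camera): "region" (400x640 bool, what is visible of it).
- models.pinpoint(label, camera): "xyz" ([x, y, z] in m, in world coordinates, good to about 4 mm: a listed point, or the origin of a listed thing).
The state is a dict: "clock": time; "joints": joint angles; "qd": joint speeds; "tau": joint torques, N m; "tcp_pos": TCP position; "eef_rot": TCP orientation; "force": force on the tool from outside, world axes, zero at the start; "ft_torque": the same for the moment, N m; "width": finger opening in m; "gripper_force": force on a finger pad.
Only numpy, scipy, OpenCV 4.12 (cv2) and the standard library are available. Lean on these libraries where they do the work, as an engineer would, in place of code of your own. Each camera call takes 0.05 s, during which the arm holds its last target. There are 200 camera calls.

TASK

Take the bent-nose sprung tweezers off their rest, squeeze them until the tips stand at the marked gap of 24 mm (the black line on the moving blade meets the black line on the cross strip), and then lower the tips about half-way into the bore of the bearing ring that sits on the square steel nest plate, without touching the ring or the plate. Finish while holding the tweezers there in the gripper, the gap steady at the mark; put nothing down and leave the other things where they are.

Things in the scene. Friction and masses are not known exactly. Their poses are not given: they have to be found in the camera images.
- grip (a point): Grip centre of the loose steel tweezers (85 g, 160 mm long, lying level on the rest's two bars): half-way up the blades (12 mm tall, 4 mm thick), mid-way between their grip faces as they stand when squeezed to the mark; centre of mass within 10 mm of it. x points along the tweezers to the tips, y towards the moving blade, z up. Hinge at x = -85 mm; noses bend straight down at x = 65 mm
- tweezers: The tweezers with their fixed blade; origin 6 mm below grip, same axes. Knurled outer grip faces, x = -30 to 25 mm: fixed blade's at y = -18 mm; moving blade's, when open as found, at about y = 29 mm and toed out by 0.133 rad; at the mark at y = 18 mm and parallel to the other. Squeeze the two faces together
- mark (a point): The black mark line on top of the thin cross strip that lies over the blades, 31 mm ahead of grip and 10 mm above it; the moving blade carries a black line beside the strip that meets it at the mark
- blade (a joint): Closing angle of the moving blade, rad: 0 open as found (tip gap 44 mm), 0.133 at the mark (tip gap 24 mm), 0.26 at its stop; 0.0067 rad per mm of tip gap, about 0.0118 rad per mm of width over the grip faces (47 mm open, 36 mm at the mark). Its spring pushes on the fingers with about 1.6 N when open, 6 N at the mark
- tip_fixed (a point): Lower end of the fixed blade's nose (4 mm square), 36 mm below grip's level, at its x = 65, y = -14 mm
- tip_moving (a point): Lower end of the moving blade's nose; at the mark at x = 65, y = +14 mm from grip, 36 mm below its level
- bore (a point): Centre of the bore of the loose steel bearing ring that sits on the nest plate (outer diameter 62, bore 46, height 16 mm), half-way up; z up
- nest: Fixed square plate of dark steel, 90 x 90 x 10 mm, origin at the centre of its underside, with four pins 5 mm high and 8 mm thick that locate the ring from outside
- rest: Fixed black plastic rest, origin at the centre of its underside, below the grip; x along the tweezers as found: base strip 5 mm high and two cross bars 12 mm thick, tops 45 mm above the table, at x = -52 and 44 mm, with clear space for fingers between them
- ring: The bearing ring on the nest; origin at the centre of its underside, 8 mm below the bore centre
- spare_ring: Bystander: the same kind of ring, loose on the table between the rest and the nest
- jar: Bystander: clear open jar, 70 mm diameter and high, far left; origin at its underside
- oil: Bystander: small white bottle, 44 mm diameter, 100 mm high, far right; origin at its underside
Mind the look-alikes: they are no part of the job. Leave any pink look-alike of the nest alone.

How it is judged:
On the way:
1. the tweezers are lifted off the rest, held by the fingers, with the tips at the marked gap (value of joint blade between 0.113 and 0.153 rad and height (world z) of each of tip_fixed, tip_moving above 0.03 m and contact force between tweezers and rest below 0.1 N and contact force between tweezers and the fingers above 1 N), for 0.2 s.
At the end, for the whole second after the job is handed in: The fingers hold the tweezers (over 1 N), tip gap 24 mm within 3 mm (blade angle 0.113 to 0.153 rad) and still; both tips inside the bore, their ends between 3 mm below the ring's top and just clear of the plate, touching neither ring nor plate nor rest; the ring still flat in its nest (value of joint blade between 0.113 and 0.153 rad and velocity of joint blade between -0.05 and 0.05 rad/s and linear speed of tweezers below 0.03 m/s and contact force between tweezers and the fingers above 1 N and horizontal distance between each of tip_fixed, tip_moving and bore below 0.0215 m and z of tip_fixed in the frame of bore between -0.0075 and 0.005 m and z of tip_moving in the frame of bore between -0.0075 and 0.005 m and contact force between tweezers and ring below 0.2 N and contact force between tweezers and nest below 0.2 N and contact force between tweezers and rest below 0.2 N and z of ring in the frame of nest below 0.013 m and horizontal distance between ring and nest below 0.006 m); the arm keeps its last pose, push and grip.
It fails at once if the tweezers or the robot bear hard on the ring or plate (over 8 N) (contact force between any of tweezers, the arm and ring above 8 N or contact force between tweezers and nest above 8 N).
It fails at once if the nested ring is pushed or lifted out of its nest (over 8 mm) (distance of ring from where it was at the start of the episode above 0.008 m).
It fails at once if a bystander is moved by more than 15 mm (distance of any of spare_ring, jar, oil from where it was at the start of the episode above 0.015 m).
It also fails if it takes over 38 s, if anything falls off the work surface, if the arm or the gripper's body presses on something with over 40 N, if the wrist force passes 120 N, or if a joint passes its speed limit or range.

## Working session

There is one attempt and no reset: what is moved stays moved. The work goes in short steps, Python scripts to look and compute and a tool call to move; the robot and the scene stay as the last step left them, time stands still between calls to the robot, and variables do not carry over. Pictures are saved under pics/ and viewed, at most 10 in all, crops included, and the job is handed in when it is done.

Besides the shell and the picture viewer there is one more tool, called after "Call:" as name(argument=value, ...), one argument or row to a line, values as JSON. move_arm: Moves the arm, as the interface text tells. Its arguments: {"type":"object","properties":{"series":{"type":"array","items":{"type":"array"}},"claw":{"type":"number"}},"required":["series"]}

```bash
mkdir -p pics; python3 - <<'E'
from cell import r, viewer, ticket, models
import cv2, numpy as np
for c in ("top","scene"):
    im=viewer.camera(c); cv2.imwrite(f"pics/{c}0.png",im)
    for l in ("grip","tweezers","mark","tip_fixed","tip_moving","bore","nest","rest","ring","spare_ring","jar","oil"):
        print(c,l,[(np.round(d["xyz"],4).tolist(),round(d["score"],2)) for d in models.pinpoint(l,c)[:3]])
s=r.sense(); print(s["clock"],s["tcp_pos"],s["eef_rot"],s["width"],s["force"])
for c in ("top","scene"): print({k:np.round(v,3).tolist() for k,v in viewer.camera_model(c).items()})
E
```

```text
top grip [([0.4616, 0.2001, 0.0516], 0.8), ([0.7119, 0.2663, 0.0003], 0.61), ([0.5144, 0.1683, 0.0118], 0.19)]
top tweezers [([0.4569, 0.2005, 0.0463], 0.7)]
top mark [([0.4916, 0.1994, 0.06], 0.84)]
top tip_fixed [([0.513, 0.165, 0.0093], 0.8)]
top tip_moving []
top bore [([0.4944, -0.2412, 0.0178], 0.9), ([0.4941, 0.2001, 0.0592], 0.28)]
top nest [([0.4968, -0.2403, 0.0032], 0.81), ([0.4594, -0.0887, -0.0021], 0.56)]
top rest [([0.4572, 0.1974, -0.0006], 0.66), ([0.5963, -0.012, 0.0018], 0.51)]
top ring [([0.4942, -0.2404, 0.008], 0.78), ([0.4949, -0.2398, 0.0027], 0.68)]
top spare_ring [([0.5945, -0.0107, 0.0019], 0.81), ([0.5129, 0.1668, 0.0114], 0.64)]
top jar [([0.7147, 0.261, -0.0024], 0.57)]
top oil [([0.7205, -0.295, -0.0032], 0.81)]
scene grip []
scene tweezers []
scene mark [([0.4927, 0.2072, 0.062], 0.72)]
scene tip_fixed [([0.5145, 0.1647, 0.0116], 0.8)]
scene tip_moving [([0.5234, 0.2141, 0.0152], 0.55)]
scene bore [([0.4976, -0.2412, 0.0156], 0.58), ([0.7267, -0.2926, -0.0022], 0.56)]
scene nest [([0.459, -0.0886, -0.0014], 0.8), ([0.4995, -0.2462, 0.0003], 0.79), ([0.712, 0.2632, -0.0016], 0.44)]
scene rest [([0.456, 0.1976, -0.0003], 0.86)]
scene ring [([0.4934, -0.242, 0.0131], 0.49)]
scene spare_ring [([0.5978, -0.0047, 0.0013], 0.78)]
scene jar [([0.7106, 0.2619, -0.0003], 0.75)]
scene oil [([0.7272, -0.2912, -0.0011], 0.9)]
1.3 [ 0.17403344 -0.65216738  0.21861267] [ 9.91509633e-01  1.30033252e-01 -6.62148369e-07 -3.85601648e-05] 0.09247548245641839 [ 0.33004372 -0.49460338  0.18265585]
{'fx': 443.788, 'fy': 443.788, 'cx': 324.653, 'cy': 195.487, 'R': [[-0.0, -1.0, 0.004], [-0.991, -0.0, -0.132], [0.132, -0.004, -0.991]], 't': [0.006, 0.573, 0.955]}
{'fx': 399.094, 'fy': 399.094, 'cx': 318.644, 'cy': 196.997, 'R': [[-0.141, 0.99, 0.016], [0.514, 0.087, -0.853], [-0.846, -0.112, -0.521]], 't': [0.082, -0.215, 1.506]}
```

View pics/top0.png

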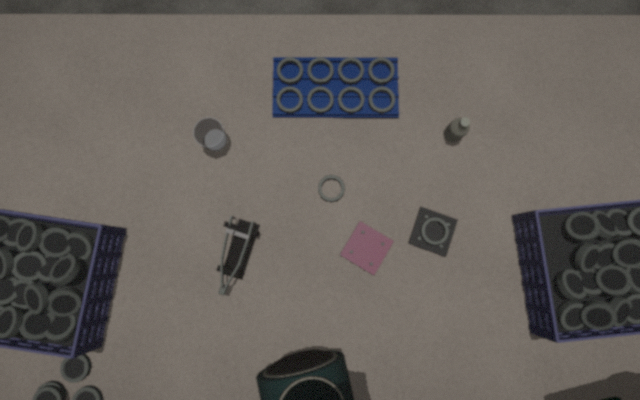

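View pics/scene0.png

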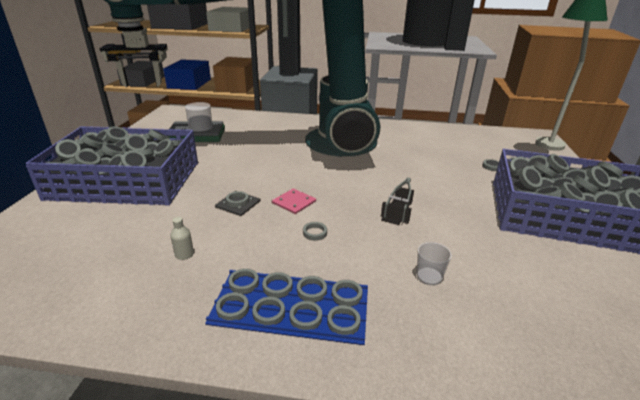

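The top view shows the tweezers at about (235,255), with the tips toward the top of the picture. The nest is at (433,230), the pink look-alike at (366,248) and the spare ring at (331,188). The scene view agrees. Next I'll fit the tweezers' yaw and check it with an overlay.

```bash
cat > h.py <<'E'
from cell import r, viewer, ticket, models
import cv2, numpy as np
from scipy.optimize import least_squares
def proj(P,c):
    m=viewer.camera_model(c); q=np.atleast_2d(P)@np.array(m["R"]).T+np.array(m["t"])
    return np.c_[m["fx"]*q[:,0]/q[:,2]+m["cx"], m["fy"]*q[:,1]/q[:,2]+m["cy"]]
def onplane(uv,z,c):
    m=viewer.camera_model(c);R=np.array(m["R"]);C=-R.T@np.array(m["t"])
    d=R.T@np.array([(uv[0]-m["cx"])/m["fx"],(uv[1]-m["cy"])/m["fy"],1]); return C+d*(z-C[2])/d[2]
def rot(a): return np.array([[np.cos(a),-np.sin(a)],[np.sin(a),np.cos(a)]])
E
python3 - <<'E'
from h import *
acc={}
want={"grip":(.46,.2),"mark":(.49,.2),"tip_fixed":(.513,.165),"tip_moving":(.52,.214),"rest":(.457,.197),"tweezers":(.457,.2),"bore":(.495,-.241),"nest":(.497,-.243),"ring":(.494,-.241)}
for k in range(3):
  for c in ("top","scene"):
    im=viewer.camera(c)
    for l,w in want.items():
      for d in models.pinpoint(l,c):
        if np.hypot(*(np.array(d["xyz"][:2])-w))<.025: acc.setdefault(l,[]).append(d["xyz"]); break
for l,v in acc.items(): print(l,len(v),np.round(np.mean(v,0),4),np.round(np.std(v,0),4))
M={l:np.mean(v,0) for l,v in acc.items()}
b=.133
loc={"grip":(0,0),"rest":(0,0),"tweezers":(0,0),"tip_fixed":(65,-14)}
p0=np.array([-85,0.]);  # hinge
loc["tip_moving"]=tuple(np.array([-85,0])+rot(b)@np.array([150,14]))
res=lambda p:np.concatenate([(p[:2]+rot(p[2])@(np.array(loc[l])/1000)-M[l][:2]) for l in loc if l in M])
s=least_squares(res,[.46,.2,-.3],loss="soft_l1",f_scale=.004); print("fit",s.x,np.round(s.fun*1000,1))
x,y,a=s.x
top=viewer.camera("top"); out=[]
def line(im,pts,z,col,c,k,o):
    q=np.array([[*(np.array([x,y])+rot(a)@(np.array(p)/1000)),z] for p in pts])
    u=(proj(q,c)-o+.5)*k; cv2.polylines(im,[np.round(u).astype(int)],False,col,1,cv2.LINE_AA)
o=np.array([195,205]); k=7
cr=cv2.resize(top[205:305,195:275],None,fx=k,fy=k,interpolation=cv2.INTER_CUBIC); cr=cv2.convertScaleAbs(cr,alpha=1.6)
raw=cr.copy()
line(cr,[(-30,-18),(65,-18)],.057,(0,255,0),"top",k,o)
H=np.array([-85,0]); mv=[tuple(H+rot(b)@(np.array(p)-H)) for p in [(-30,18),(65,18)]]
line(cr,mv,.057,(0,255,255),"top",k,o); line(cr,[(-85,0),(0,0)],.057,(0,0,255),"top",k,o)
cv2.imwrite("pics/tw.png",np.hstack([raw,cr])[:600,:] if 0 else cv2.resize(np.hstack([raw,cr]),(800,500)))
E
```

```text
grip 6 [0.4568 0.1958 0.0487] [0.0012 0.0029 0.0011]
mark 5 [0.4929 0.2044 0.062 ] [0.0009 0.0015 0.0005]
tip_fixed 5 [0.5135 0.1659 0.0119] [0.0014 0.0016 0.0011]
tip_moving 5 [0.5272 0.2111 0.0145] [0.0017 0.0021 0.0016]
rest 5 [ 0.457   0.1966 -0.0012] [0.0006 0.0005 0.0016]
tweezers 6 [0.453  0.1968 0.0444] [0.0008 0.0032 0.0016]
bore 6 [ 0.4971 -0.2419  0.0191] [0.001  0.0019 0.0019]
nest 5 [ 0.4979 -0.2428  0.0015] [0.001  0.002  0.0017]
ring 4 [ 0.4928 -0.2438  0.0096] [0.0017 0.0005 0.0026]
fit [ 0.45615726  0.1967499  -0.29190476] [-0.7  0.9 -0.8  0.1  3.1 -0.1  0.9 -1.2 -2.1  0.2]
```

View pics/tw.png

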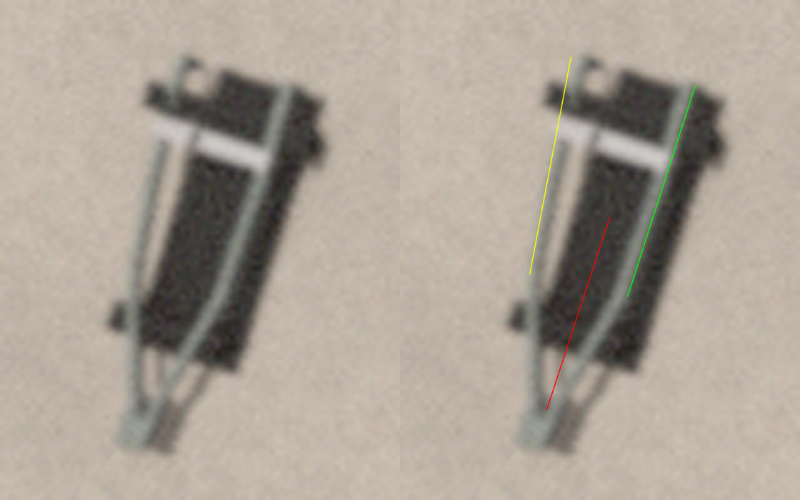

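The overlay fits to about 2 mm. In the crop the fixed blade is on the right, the moving blade on the left, and the hinge is at about (140,425). The tweezers' yaw is about -0.29, with grip at about (0.4565, 0.198). I'll move now, starting with a waypoint clear of the base.

Call:
move_arm(
  series=[
    [[4,-3,0],0],
    [[4,-3,0],0],
    [[4,-3,0],0],
    [[4,-3,0],0],
    [[4,-3,0],0],
    [[4,-3,0],0],
    [[4,-3,0],0],
    [[4,-3,0],0],
  ],
  claw=1,
)

```text
clock: 5.15
tcp_pos: [0.4222, -0.336, 0.2189]
eef_rot: [0.992, 0.13, 0.0, 0.0]
force: [-0.2, -0.5, -1.1]
width: 0.0927
gripper_force: 0.0
```

Call:
move_arm(
  series=[
    [[0,0,0],0.14],
    [[0,0,0],0.14],
    [[0,0,0],0.14],
    [[0,0,0],0.13],
  ],
)

```text
clock: 5.55
tcp_pos: [0.4215, -0.3376, 0.2187]
eef_rot: [0.989, -0.147, 0.0, 0.0]
force: [-0.9, 0.3, -0.3]
width: 0.0936
gripper_force: 0.0
```

Call:
move_arm(
  series=[
    [[-1,-4.4,0],0],
    [[-1,-4.4,0],0],
    [[-1,-4.4,0],0],
    [[-1,-4.4,0],0],
    [[-1,-4.4,0],0],
    [[-1,-4.4,0],0],
    [[-1,-4.4,0],0],
    [[-1,-4.4,0],0],
  ],
)

```text
clock: 6.35
tcp_pos: [0.4447, 0.0242, 0.219]
eef_rot: [0.99, -0.144, 0.001, -0.0]
force: [0.7, -0.1, -0.1]
width: 0.0931
gripper_force: 0.0
```

Call:
move_arm(
  series=[
    [[-1,-4.4,2],0],
    [[-1,-4.4,3],0],
    [[-1,-4.4,3],0],
    [[-1,-4.4,2],0],
    [[0,0,0],0],
  ],
)

```text
clock: 6.85
tcp_pos: [0.4549, 0.1991, 0.1202]
eef_rot: [0.99, -0.142, -0.002, 0.001]
force: [0.1, 0.9, 0.3]
width: 0.0926
gripper_force: 0.0
```

```bash
python3 - <<'E'
from h import *
s=r.sense(); print(s["clock"],s["tcp_pos"],s["eef_rot"],s["joints"])
q=s["eef_rot"]; a=2*np.arctan2(q[1],q[0])
d=np.array([.4565,.198])-s["tcp_pos"][:2]
print("yaw",a,"to grip in tool xy cm",100*np.array([d@[np.cos(a),np.sin(a)],d@[np.sin(a),-np.cos(a)]]))
for c in ("top",):
  im=viewer.camera(c)
  for l in ("ring",):
    for g in models.silhouettes(l,c)[:3]:
      m=g["region"].astype(np.uint8); ct=max(cv2.findContours(m,0,2)[0],key=cv2.contourArea)
      e=cv2.fitEllipse(ct) if len(ct)>5 else None
      if e: print(l,g["score"],e,onplane(e[0],.018,c))
for k in [(0.4965,-.242,.026)]: print(proj(k,"top"),proj(k,"scene"))
E
```

```text
6.85 [0.45488925 0.19907149 0.12019345] [ 9.89848213e-01 -1.42113955e-01 -1.95591997e-03  5.59853151e-04] [ 3.60586549e-01 -2.35331623e-01  1.93771002e+00  9.12856135e-04
  1.44318123e+00  2.21645894e+00]
yaw -0.28519403507061336 to grip in tool xy cm [0.18471455 0.05750333]
ring 0.57 ((433.7695617675781, 230.88818359375), (27.462757110595703, 28.1080265045166), 46.81135177612305) [ 0.49501531 -0.24077807  0.018     ]
[[435.17702369 230.0371863 ]] [[236.25158535 196.0582428 ]]
```

Call:
move_arm(
  series=[
    [[0.1,-0.2,2],0],
    [[0.1,-0.2,2],0],
    [[0,0,2],0],
    [[0,0,1],0],
    [[0,0,0],0],
    [[0,0,0],0],
  ],
)

```text
clock: 7.55
tcp_pos: [0.4601, 0.1984, 0.0544]
eef_rot: [0.99, -0.144, 0.001, -0.0]
force: [0.3, 0.2, -0.1]
width: 0.0929
gripper_force: 0.0
```

```bash
python3 - <<'E'
from h import *
s=r.sense(); print(s["clock"],s["tcp_pos"],s["eef_rot"])
q=s["eef_rot"]; a=2*np.arctan2(q[1],q[0])
d=np.array([.4565,.198])-s["tcp_pos"][:2]
print("yaw",a,"to grip in tool xy cm",100*np.array([d@[np.cos(a),np.sin(a)],d@[np.sin(a),-np.cos(a)]]))
top=viewer.camera("top"); sc=viewer.camera("scene")
A=cv2.resize(top[205:305,195:275],(400,500),interpolation=cv2.INTER_CUBIC)
B=cv2.resize(sc[150:250,360:440],(400,500),interpolation=cv2.INTER_CUBIC)
cv2.imwrite("pics/pre.png",cv2.convertScaleAbs(np.hstack([A,B]),alpha=1.5))
E
```

```text
7.55 [0.46005478 0.19843559 0.05443931] [ 9.89507483e-01 -1.44480479e-01  5.22225340e-04 -2.44980752e-04]
yaw -0.28997589433853643 to grip in tool xy cm [-0.3281819   0.14338208]
```

View pics/pre.png

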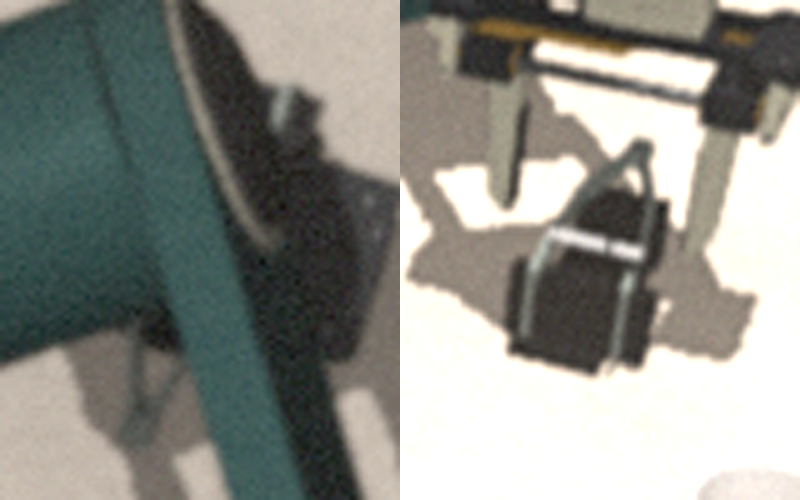

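The right half shows the fingers straddling the blades, one each side. Next: centre, go down to grasp height, and close in stages.

Call:
move_arm(
  series=[
    [[-0.3,-0.35,0.6],0],
    [[0,0,0.8],0],
    [[0,0,0.8],0],
    [[0,0,0],0],
    [[0,0,0],0],
  ],
)

```text
clock: 8.15
tcp_pos: [0.4574, 0.203, 0.0309]
eef_rot: [0.99, -0.144, -0.0, 0.0]
force: [-1.1, -0.0, 0.1]
width: 0.0929
gripper_force: 0.0
```

Call:
move_arm(
  series=[
    [[0,0,0],0],
    [[0,0,0],0],
    [[0,0,0],0],
    [[0,0,0],0],
    [[0,0,0],0],
    [[0,0,0],0],
    [[0,0,0],0],
  ],
  claw=0.5,
)

```text
clock: 8.85
tcp_pos: [0.4576, 0.203, 0.0313]
eef_rot: [0.99, -0.144, -0.0, 0.0]
force: [0.3, -0.0, -0.4]
width: 0.0472
gripper_force: 2.2
```

Call:
move_arm(
  series=[
    [[0,0,0],0],
    [[0,0,0],0],
    [[0,0,0],0],
    [[0,0,0],0],
    [[0,0,0],0],
  ],
  claw=0.39,
)

```text
clock: 9.35
tcp_pos: [0.4576, 0.203, 0.0313]
eef_rot: [0.99, -0.144, 0.0, -0.0]
force: [-1.1, -0.7, 0.2]
width: 0.0364
gripper_force: 6.5
```

Width is 36.4 mm at 6.5 N, which matches the mark. Next: lift and check.

Call:
move_arm(
  series=[
    [[0,0,-0.5],0],
    [[0,0,-1],0],
    [[0,0,-1.5],0],
    [[0,0,-1.5],0],
    [[0,0,-1.5],0],
    [[0,0,-1.5],0],
    [[0,0,-0.5],0],
    [[0,0,0],0],
  ],
)

```text
clock: 10.15
tcp_pos: [0.4579, 0.2032, 0.1122]
eef_rot: [0.99, -0.144, 0.001, -0.0]
force: [-0.8, -0.5, -1.5]
width: 0.0365
gripper_force: 6.0
```

```bash
python3 - <<'E'
from h import *
s=r.sense(); print(s["clock"],s["tcp_pos"],s["eef_rot"],s["width"],s["gripper_force"])
q=s["eef_rot"]; a=2*np.arctan2(q[1],q[0]); t=s["tcp_pos"]
ex,ey=np.array([np.cos(a),np.sin(a)]),np.array([-np.sin(a),np.cos(a)])
im=viewer.camera("scene"); 
for l in ("tip_fixed","tip_moving","mark"):
    for d in models.pinpoint(l,"scene")[:1]:
        v=np.array(d["xyz"])-t; print(l,d["score"],"tweezer-frame from TCP mm",np.round(1000*np.array([v[:2]@ex,v[:2]@ey,v[2]]),1))
P=np.array([*(t[:2]+.065*ex),t[2]+.019]); u=proj(P,"scene")[0].astype(int); print(u)
B=cv2.resize(im[u[1]-50:u[1]+50,u[0]-60:u[0]+60],(720,600),interpolation=cv2.INTER_CUBIC)
cv2.imwrite("pics/lift.png",cv2.convertScaleAbs(B,alpha=1.5))
E
```

```text
10.15 [0.45794119 0.20315143 0.11224904] [ 9.89559595e-01 -1.44122729e-01  5.83774122e-04 -3.24531481e-04] 0.036478641417912544 5.952470094619002
tip_fixed 0.7 tweezer-frame from TCP mm [ 66.3  -7.7 -16.4]
tip_moving 0.38 tweezer-frame from TCP mm [ 60.9  20.8 -13.9]
mark 0.68 tweezer-frame from TCP mm [29.2 21.5 33.5]
[397 179]
```

View pics/lift.png

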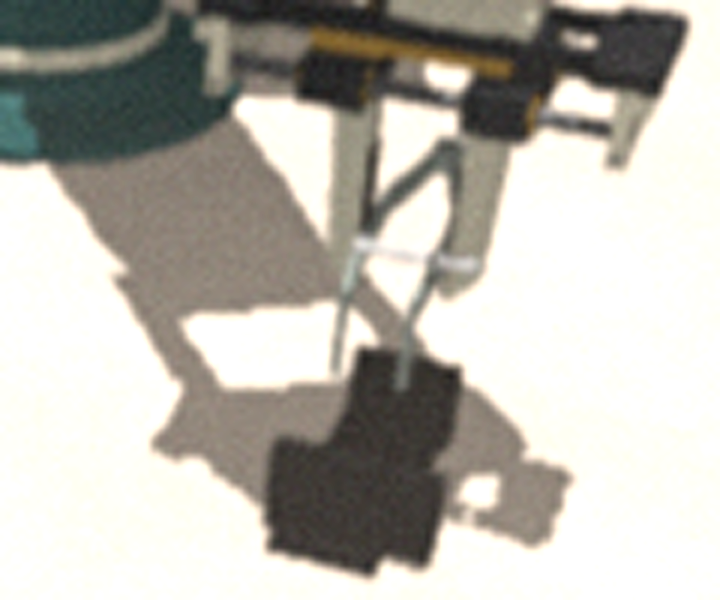

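The picture shows the tweezers off the rest, level between the fingers, with the tips at (335,370) and (403,385) in the crop. Next: move across to the nest.

Call:
move_arm(
  series=[
    [[0.5,2,0],0],
    [[0.8,3.5,0],0],
    [[0.95,4,0],0],
    [[0.95,4,0],0],
    [[0.95,4,0],0],
    [[0.95,4,0],0],
    [[0.95,4,0],0],
    [[0.95,4,0],0],
  ],
)

```text
clock: 11.15
tcp_pos: [0.4399, -0.1013, 0.1108]
eef_rot: [0.99, -0.144, -0.0, -0.0]
force: [1.1, 0.1, -1.0]
width: 0.0364
gripper_force: 6.0
```

Call:
move_arm(
  series=[
    [[0.95,4,0],0],
    [[0.95,4,0.5],0],
    [[0.7,3,1],0],
    [[0.2,1,1],0],
    [[0,0,0.5],0],
    [[0,0,0],0],
    [[0,0,0],0],
  ],
)

```text
clock: 11.85
tcp_pos: [0.4334, -0.2216, 0.0814]
eef_rot: [0.99, -0.144, 0.0, -0.0]
force: [0.3, -0.3, -0.2]
width: 0.0369
gripper_force: 6.0
```

```bash
cat > chk.py <<'E'
from h import *
import sys
s=r.sense(); print(s["clock"],s["tcp_pos"],s["eef_rot"],s["width"],s["gripper_force"],s["force"])
q=s["eef_rot"]; a=2*np.arctan2(q[1],q[0]); t=s["tcp_pos"]
ex,ey=np.array([np.cos(a),np.sin(a)]),np.array([-np.sin(a),np.cos(a)])
d=np.array([.4955,-.2412])-(t[:2]+.065*ex); print("to bore, tool xy cm",100*d@ex,-100*d@ey)
ims=[]
for c in ("scene","top"):
  im=viewer.camera(c)
  for l in ("tip_fixed","tip_moving","mark","bore"):
    for g in models.pinpoint(l,c)[:2]:
        v=np.array(g["xyz"])-t; w=1000*np.array([v[:2]@ex,v[:2]@ey,v[2]])
        if abs(w).max()<130: print(c,l,round(g["score"],2),np.round(w,1))
  u=proj([.4955,-.2412,.03],c)[0].astype(int)
  im=cv2.convertScaleAbs(im,alpha=1.5)
  ims.append(cv2.resize(im[u[1]-40:u[1]+30,u[0]-35:u[0]+35],(400,400),interpolation=cv2.INTER_CUBIC))
cv2.imwrite(sys.argv[1],np.hstack(ims))
E
python3 chk.py pics/n1.png
```

```text
11.85 [ 0.43343054 -0.22163125  0.08142219] [ 9.89648022e-01 -1.43515788e-01  1.20417350e-06 -1.06888868e-04] 0.03685515087392564 5.9521280449860114 [ 0.28757552 -0.25334972 -0.15385919]
to bore, tool xy cm 0.007130172057407981 0.11311788736030577
scene tip_fixed 0.76 [ 65.5  -8.6 -17.4]
scene tip_moving 0.64 [ 59.1  21.4 -16.9]
scene bore 0.58 [ 62.5  -1.6 -63. ]
top tip_fixed 0.52 [ 66.3  -6.3 -19.4]
top tip_moving 0.38 [ 64.2  17.9 -18.2]
top mark 0.39 [31.  17.8 27.2]
top bore 0.69 [ 65.8   0.6 -61.9]
```

View pics/n1.png

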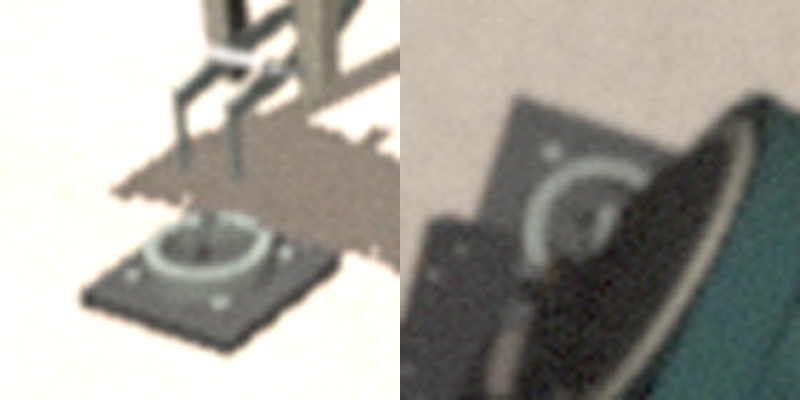

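The left crop (scene) shows the tips at about (184,168) and (236,178), and the ring's top ellipse centred at about (208,246). I'll compare these with the projected model to settle the lateral offset of about 6 mm.

```bash
python3 - <<'E'
from h import *
t=np.array([.4334,-.2216,.0814]); a=-.2885
u=proj([.4955,-.2412,.03],"scene")[0].astype(int)
cp=lambda P:np.round((proj(P,"scene")[0]-(u-[35,40])+.5)*400/70,1)
print("bore top",cp([.4955,-.2412,.026]))
for sh in (0,.09):
  for y in (-.014,.014):
    p=rot(a+sh)@np.array([.065,y]); print(sh,y,cp([*(t[:2]+p),t[2]-.017]), "bend",cp([*(t[:2]+p),t[2]+.025]))
  e=rot(a+sh)@np.array([.065,0]); print("mid",cp([*(t[:2]+e),t[2]-.017]))
E
```

```text
bore top [206.6 242.3]
0 -0.014 [176.7 167. ] bend [167.9  88.4]
0 0.014 [226.2 179.9] bend [218.3 100.9]
mid [201.3 173.4]
0.09 -0.014 [185.8 170.6] bend [177.2  91.9]
0.09 0.014 [238.3 181.2] bend [230.7 102.1]
mid [212.  175.9]
```

The observed tips match the model turned by about 0.08 rad, so they sit about 6 mm toward the moving-blade side. I'll correct by 0.6 cm along tool y and go partway down, staying above the ring.

Call:
move_arm(
  series=[
    [[0,0.3,0],0],
    [[0,0.3,0],0],
    [[0,0,0.8],0],
    [[0,0,1],0],
    [[0,0,0.8],0],
    [[0,0,0],0],
    [[0,0,0],0],
  ],
)

```text
clock: 13.05
tcp_pos: [0.4314, -0.2283, 0.055]
eef_rot: [0.99, -0.144, -0.0, -0.0]
force: [-0.3, 0.0, -0.6]
width: 0.0365
gripper_force: 6.0
```

```bash
python3 chk.py pics/n2.png
```

```text
13.05 [ 0.43136841 -0.22831048  0.05496241] [ 9.89568048e-01 -1.44065805e-01 -3.21034316e-04 -1.41774455e-04] 0.036480719587626706 5.952585478439687 [-0.28275197  0.04139069 -0.57524477]
to bore, tool xy cm 0.014462661826690341 -0.5931094907504821
scene tip_fixed 0.85 [ 64.   -8.3 -16.1]
scene tip_moving 0.45 [ 61.8  19.9 -14.7]
scene mark 0.64 [31.2 21.2 27.9]
scene bore 0.71 [ 67.8   5.7 -38. ]
top tip_fixed 0.61 [ 63.5  -7.2 -17. ]
top tip_moving 0.45 [ 63.4  17.5 -15.3]
top mark 0.59 [30.8 15.1 29.5]
top bore 0.58 [ 67.8   5.9 -35.3]
```

View pics/n2.png

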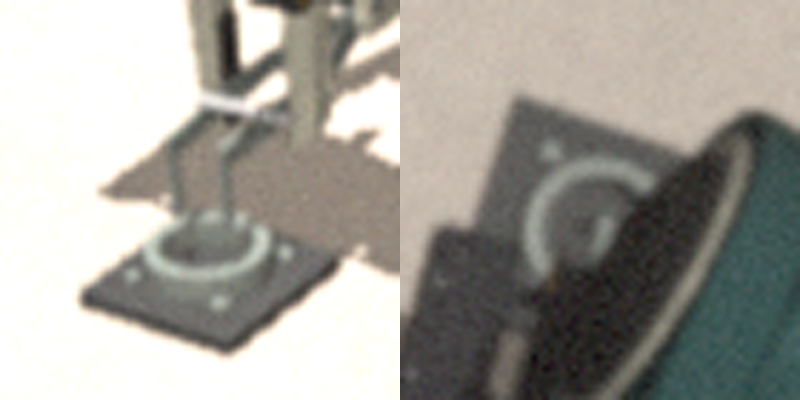

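```bash
python3 - <<'E'
from h import *
s=r.sense();t=s["tcp_pos"]; a=-.289+.08
im=cv2.convertScaleAbs(viewer.camera("scene"),alpha=1.0); tp=cv2.convertScaleAbs(viewer.camera("top"),alpha=1.5)
k=10; outs=[]
for img,c,w,h0,h1 in ((im,"scene",20,32,18),(tp,"top",20,25,25)):
  u=proj([.4955,-.2412,.02],c)[0].astype(int); o=u-[w,h0]
  cr=cv2.resize(img[u[1]-h0:u[1]+h1,u[0]-w:u[0]+w],None,fx=k,fy=k,interpolation=cv2.INTER_CUBIC)
  def pl(P,col): cv2.polylines(cr,[np.round((proj(P,c)-o+.5)*k).astype(int)],False,col,1,cv2.LINE_AA)
  th=np.linspace(0,2*np.pi,60)
  for R_ in (.031,.023): pl(np.c_[.4955+R_*np.cos(th),-.2412+R_*np.sin(th),0*th+.026],(0,0,255))
  for y in (-.014,.014):
    p=t[:2]+rot(a)@np.array([.065,y]); pl(np.array([[*p,t[2]+.019],[*p,t[2]-.017]]),(0,255,255))
  outs.append(cr)
cv2.imwrite("pics/ov.png",np.hstack(outs))
E
```

```text
(no output)
```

View pics/ov.png

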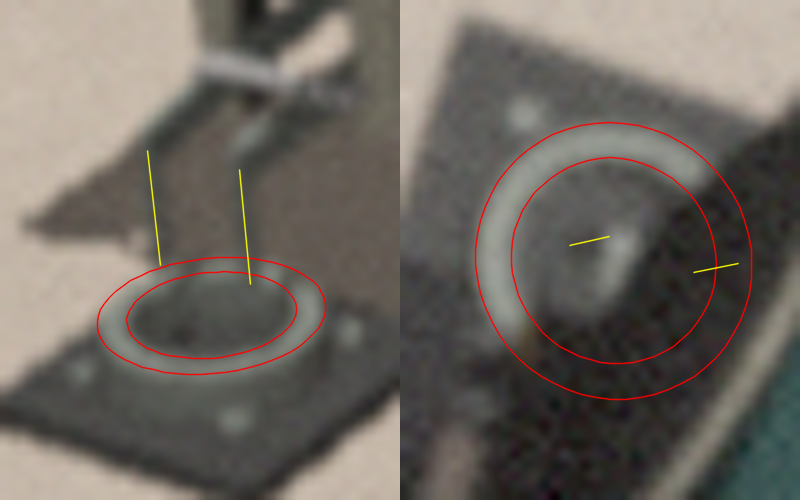

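The red ring outline sits on the ring in both views. The nose lines are within about 2 mm of the noses, against a clearance of about 7 mm. Next: a slow descent.

Call:
move_arm(
  series=[
    [[0.1,0,0.3],0],
    [[0,0,0.4],0],
    [[0,0,0.4],0],
    [[0,0,0.4],0],
    [[0,0,0.4],0],
    [[0,0,0.2],0],
    [[0,0,0],0],
    [[0,0,0],0],
  ],
)

```text
clock: 14.45
tcp_pos: [0.4325, -0.2288, 0.0344]
eef_rot: [0.99, -0.144, 0.0, 0.0]
force: [0.2, -0.3, -0.7]
width: 0.0363
gripper_force: 6.0
```

```bash
sed -i 's/alpha=1.5/alpha=1.0/' chk.py; python3 chk.py pics/n3.png
```

```text
14.45 [ 0.43250655 -0.22875731  0.03436221] [ 9.89566124e-01 -1.44079437e-01  4.32524427e-05  2.90144853e-05] 0.03632033790200626 5.9523620523339105 [ 0.18935481 -0.2905548  -0.70499807]
to bore, tool xy cm -0.10738361522348508 -0.6036631865963571
scene tip_fixed 0.64 [ 65.5  -7.9 -14.8]
scene tip_fixed 0.37 [ 69.7   1.1 -33.6]
scene tip_moving 0.51 [ 60.7  23.  -16.4]
scene mark 0.81 [30.4 19.3 31.1]
top tip_fixed 0.56 [ 61.3  -6.8 -20. ]
top tip_moving 0.4 [ 63.4  18.6 -17. ]
top bore 0.6 [ 66.5   5.8 -14.3]
```

View pics/n3.png

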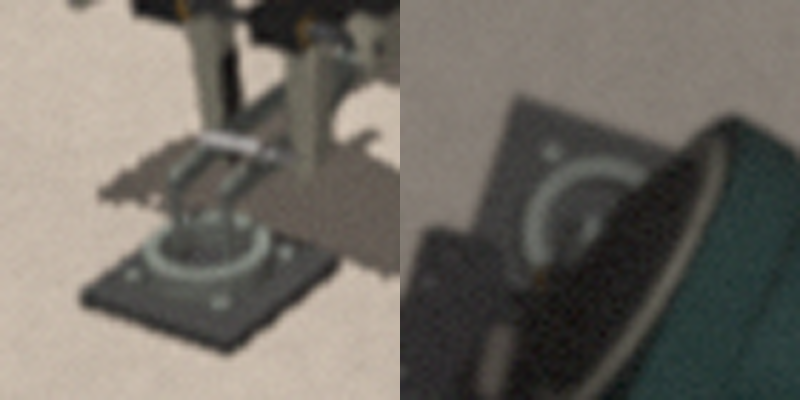

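The noses show in front of the far inner wall, centred in the bore: x about 182 and 232 in the crop, against bore edges at 158 and 258. Contact forces are near zero and the width is 36.3 mm, so I'm handing in.

```bash
python3 -c "
from cell import ticket
print(ticket.finish_job())"
```

```text
the job is handed in; nothing more can be done
None
```

I handed the job in with the tweezers held at the mark and both tips about half-way into the bore. Grip width was 36.3 mm at 6 N and the measured contact force was near zero; the hand-in returned no verdict.

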